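# Sort full from empty look-alike cosmetic pots by weight

### The arm

A 6-joint arm with a two-finger parallel gripper is mounted at the origin on the work surface. World frame = base frame: x ahead of the robot, y to its left, z up, the work surface at z = 0. Lengths are in m, angles in rad, forces in N, time in s.
With the tool pointing down it reaches from about 0.375 to 0.975 m from the base axis. Payload 3.8 kg.
Tool frame: the origin (TCP) lies at the centre of the arm's flange, where the gripper is bolted on; the fingertips stand 166 mm ahead of it and the grasp point (between the pads) lies 147 mm ahead of it; z points along the fingers, y is the line along which they close (so a half turn about z gives the same grasp; the last joint's range is limited). The gripper opens to 88 mm and grips with 3 to 60 N. Pads are 18 mm wide; open, the fingers measure 123 mm over their backs; the gripper's body (75 mm by 187 mm) begins 45 mm behind the grasp point.
Start: joints at [1.237, 0.264, 1.604, -0, 1.274, -0.037], TCP at [0.197, 0.645, 0.405] pointing down, gripper open.
Joint ranges: [-2.63, 2.63], [-0.94, 2.18], [0.31, 2.57], [-1.31, 4.45], [0, 2.66], [-2.55, 2.55]. Speed limits (rad/s): [2.57, 2.57, 3.14, 3.14, 3.14, 3.14].

### API

Orientations are given as a 3x3 rotation matrix whose columns are the frame's x, y, z axes.
In Python, from workcell import telemetry, grab_frame, workorder, models gives the robot as it stands. The module is installed in compiled form; this text tells all that it offers.
- The arm moves only by the tool step_arm, never from a script. Its argument "steps" is a list of rows, each an object of numbers: "x", "y", "z": the shift along the world's x, y, z each as a share of 3 cm, from -1 to 1; "wx", "wy", "wz": the turn, a rotation vector about the world's x, y, z each as a share of 0.1 rad, from -1 to 1. A call has 1 to 10 rows; each row shifts and turns the commanded pose from where the row before left it; what a row does not reach is not made up. A row lasts 1/8 s, in which the tool goes at most 62.5 mm and 10.7 degrees, less where a joint would pass 70% of its speed; a pose out of reach is approached as far as the arm can. A call with a number of a shift or a turn outside -1 to 1 is refused whole. A call with a gripper value outside its range is refused whole. "fingers" is the opening, from 0 (shut) to 1 (fully open), set as the call begins (left out, the last holds). The fingers move at their own pace and stop on an object; "grip_force" is the grip in N (left out, the last holds). Time passes only in rows, so rows that do not move let the fingers close. It gives the time, the measured TCP pose, the force, the opening and the grip force at its end, in the units of the state.
- telemetry.observe(): the state, without advancing time (a new reading comes with each control period).
- grab_frame(name): name is "side" or "top" or "wrist"; returns a dict with "img" (400x640x3 uint8, red, green, blue), "range_z" (400x640 float32, m along the optical axis (not along the pixel's ray), 0 where there is no reading), "mtx" (3x3 intrinsics, pixels), "rvec" (rotation vector, rad) and "tvec" (3), from world to camera coordinates, as OpenCV has them. Camera axes: x right, y down, z forward; pixel columns grow to the right and rows downward; lengths in m; the calibration is good to about 2 mm. A picture is of the moment at which its call begins.
- workorder.sign_off(): hands the job in; it is judged then, once.
Trained networks look in a picture, given as the dict that the camera call returned (one of the last four; its "shot" number tells which), for a name from the list of things; names that differ only in an ending like _2 or _b are one class to them, and where a whole thing is asked for, a point or a joint stands for the part that bears it (a point fixed in the world has none). Each returns a list of dicts, best first, with "score" (0 to 1); they miss things now and then, are a little off and sometimes report something else, mostly with a low value. They report only what shows in the picture. A call takes as long as a camera call. They do not tell look-alikes from the thing itself.
- models.masks_of(picture, name): "pixels" (400x640 bool, what is visible of it) and "bbox" ([left, top, right, bottom] as shares, 0 to 1, of the picture: columns of its width, rows of its height, round what is visible of it).
- models.spot_point(picture, name): "position" ([column, row] as shares, 0 to 1, of the picture: columns of its width, rows of its height: a listed point, or the origin of a listed thing).
The state is a dict: "time_s": time; "joint_positions": joint angles; "qvel": joint speeds; "effort": joint torques, N m; "tcp_pos": TCP position; "tool_rot": TCP orientation; "contact_force": force on the tool from outside, world axes, zero at the start; "moment": the same for the moment, N m; "gripper_width": finger opening in m; "grip_force": force on a finger pad.
Only numpy, scipy, OpenCV 4.12 (cv2) and the standard library are available. Lean on these libraries where they do the work, as an engineer would, in place of code of your own. Each camera call takes 0.05 s, during which the arm holds its last target. There are 200 camera calls.

### The job

The three lidded pots on the vanity look alike, but some are full and some are empty, and only their weight in the hand tells which. Stand every empty pot upright in the green tray, and put every full pot away on the glass under the clear riser shelf, which is too low for a hand, so push it in until it is wholly under the top. Do not drop or tip over a pot, and leave the riser, dropper bottle, cuticle pusher and pen cup as they stand.

Things in the scene. Friction and masses are not known exactly. Their poses are not given: they have to be found in the camera images.
- pot_1: round refillable cosmetic pot, white plastic with a closed wooden screw lid flush with it: 64 mm across, 62 mm high, the lid the upper 18 mm, which stays on. Origin at the centre of its underside, z up; upright on the glass. All three look alike; empty it weighs about 70 g (60 to 85), full, with a sealed refill inside, about 260 g (225 to 305); at least one is empty and at least one full
- pot_2: round refillable cosmetic pot, white plastic with a closed wooden screw lid flush with it: 64 mm across, 62 mm high, the lid the upper 18 mm, which stays on. Origin at the centre of its underside, z up; upright on the glass. All three look alike; empty it weighs about 70 g (60 to 85), full, with a sealed refill inside, about 260 g (225 to 305); at least one is empty and at least one full
- pot_3: round refillable cosmetic pot, white plastic with a closed wooden screw lid flush with it: 64 mm across, 62 mm high, the lid the upper 18 mm, which stays on. Origin at the centre of its underside, z up; upright on the glass. All three look alike; empty it weighs about 70 g (60 to 85), full, with a sealed refill inside, about 260 g (225 to 305); at least one is empty and at least one full
- table: the fixed vanity with its pale grey glass top, 1.26 m (x) by 1.5 m (y), on which all stands and on which the arm is mounted; the glass surface is the plane z = 0
- riser: clear acrylic riser shelf, loose on the glass, 0.32 kg: 120 mm deep (x), 260 wide (y), 79 high; 5 mm top plate (underside at 74 mm) on two 5 mm side legs along its left and right edges. No floor, front or back, so pots slide in on the glass; clear width 250 mm. Origin: centre of its footprint, z up; the front faces the robot along its -x, front edge at x = -60 mm
- tray: green ceramic trinket tray, loose on the glass, 0.55 kg: rectangle 120 mm (x) by 200 mm (y), 18 mm high, open on top, wall and floor 7 mm thick (inside 106 by 186 mm). Nothing in it at the start. Origin at the centre of its underside, z up
- dropper_bottle: amber glass dropper bottle, 33 mm across, 106 mm high, standing on the back half of the riser's top. Origin at the centre of its underside. Bystander
- cuticle_pusher: flat steel cuticle pusher, 132 mm long along its x, 10 mm wide, 7 mm high, lying on the glass between riser and tray. Origin under its middle. Bystander
- pen_cup: clear acrylic cup, 60 mm across and 85 mm high, holding four slim eyeliner pens that reach to 140 mm, standing on the glass beyond the work. Origin at the centre of its underside. Bystander
There are look-alikes about, which are no part of the job. What is shaped like the pot_2 but purple is not meant.

How it is judged:
At the end, for the whole second after the job is handed in: Full pots stand upright on the glass under the riser's top, out at most 12 mm at front or back; empty pots stand upright on the tray's floor; all released and at rest; riser within 20 mm, bottle, cuticle pusher and pen cup within 30 mm of where they were, none toppled (((x of pot_1 in the frame of riser between -0.04 and 0.04 m and y of pot_1 in the frame of riser between -0.095 and 0.095 m and height (world z) of pot_1 between -0.004 and 0.004 m and angle between pot_1's own z axis and vertical below 0.08 rad and linear speed of pot_1 below 0.02 m/s and contact force between pot_1 and the fingers below 0.05 N and contact force between pot_1 and table above 1.5 N) or (x of pot_1 in the frame of tray between -0.026 and 0.026 m and y of pot_1 in the frame of tray between -0.066 and 0.066 m and z of pot_1 in the frame of tray between 0.002 and 0.012 m and angle between pot_1's own z axis and vertical below 0.08 rad and linear speed of pot_1 below 0.02 m/s and contact force between pot_1 and the fingers below 0.05 N and contact force between pot_1 and tray between 0.3 and 1.5 N)) and ((x of pot_2 in the frame of riser between -0.04 and 0.04 m and y of pot_2 in the frame of riser between -0.095 and 0.095 m and height (world z) of pot_2 between -0.004 and 0.004 m and angle between pot_2's own z axis and vertical below 0.08 rad and linear speed of pot_2 below 0.02 m/s and contact force between pot_2 and the fingers below 0.05 N and contact force between pot_2 and table above 1.5 N) or (x of pot_2 in the frame of tray between -0.026 and 0.026 m and y of pot_2 in the frame of tray between -0.066 and 0.066 m and z of pot_2 in the frame of tray between 0.002 and 0.012 m and angle between pot_2's own z axis and vertical below 0.08 rad and linear speed of pot_2 below 0.02 m/s and contact force between pot_2 and the fingers below 0.05 N and contact force between pot_2 and tray between 0.3 and 1.5 N)) and ((x of pot_3 in the frame of riser between -0.04 and 0.04 m and y of pot_3 in the frame of riser between -0.095 and 0.095 m and height (world z) of pot_3 between -0.004 and 0.004 m and angle between pot_3's own z axis and vertical below 0.08 rad and linear speed of pot_3 below 0.02 m/s and contact force between pot_3 and the fingers below 0.05 N and contact force between pot_3 and table above 1.5 N) or (x of pot_3 in the frame of tray between -0.026 and 0.026 m and y of pot_3 in the frame of tray between -0.066 and 0.066 m and z of pot_3 in the frame of tray between 0.002 and 0.012 m and angle between pot_3's own z axis and vertical below 0.08 rad and linear speed of pot_3 below 0.02 m/s and contact force between pot_3 and the fingers below 0.05 N and contact force between pot_3 and tray between 0.3 and 1.5 N)) and distance of riser from where it was at the start of the episode below 0.02 m and angle between riser's own z axis and vertical below 0.03 rad and distance of each of dropper_bottle, cuticle_pusher, pen_cup from where it was at the start of the episode below 0.03 m and angle between each of dropper_bottle, pen_cup's own z axis and vertical below 0.1 rad); the robot touches nothing.
It fails at once if a pot is tipped by more than about 35 degrees (angle between any of pot_1, pot_2, pot_3's own z axis and vertical above 0.6 rad).
It fails at once if a pot is dropped: falls free by more than about 20 mm ((contact force between pot_1 and the fingers below 0.02 N and contact force between pot_1 and table below 0.02 N and contact force between pot_1 and tray below 0.02 N and linear speed of pot_1 above 0.65 m/s) or (contact force between pot_2 and the fingers below 0.02 N and contact force between pot_2 and table below 0.02 N and contact force between pot_2 and tray below 0.02 N and linear speed of pot_2 above 0.65 m/s) or (contact force between pot_3 and the fingers below 0.02 N and contact force between pot_3 and table below 0.02 N and contact force between pot_3 and tray below 0.02 N and linear speed of pot_3 above 0.65 m/s)).
It fails at once if the riser is shifted by more than 20 mm (distance of riser from where it was at the start of the episode above 0.02 m).
It fails at once if the dropper bottle, cuticle pusher or pen cup is moved by more than 30 mm or toppled (distance of any of dropper_bottle, cuticle_pusher, pen_cup from where it was at the start of the episode above 0.03 m or angle between any of dropper_bottle, pen_cup's own z axis and vertical above 0.5 rad).
It also fails if it takes over 72 s, if anything falls off the work surface, if the arm or the gripper's body presses on something with over 40 N, if the wrist force passes 120 N, or if a joint passes its speed limit or range.

## Working session

There is one attempt and no reset: what is moved stays moved. The work goes in short steps, Python scripts to look and compute and a tool call to move; the robot and the scene stay as the last step left them, time stands still between calls to the robot, and variables do not carry over. Pictures are saved under pics/ and viewed, at most 10 in all, crops included, and the job is handed in when it is done.

Besides the shell and the picture viewer there is one more tool, called after "Emit:" in YAML: its name, and indented under it one key for each argument. step_arm: Moves the arm, as the interface text tells. Shift numbers are shares of 3 cm and turn numbers shares of 0.1 rad, none past 1 either way. Its arguments: {"type":"object","properties":{"steps":{"type":"array"},"fingers":{"type":"number"},"grip_force":{"type":"number"}},"required":["steps"]}

```bash
mkdir -p pics
cat > h.py <<'E'
import numpy as np, cv2
from workcell import telemetry, grab_frame, workorder, models
def cloud(p):
    R,_=cv2.Rodrigues(np.array(p["rvec"],float)); t=np.array(p["tvec"],float).ravel()
    K=np.array(p["mtx"]); z=p["range_z"]; v,u=np.indices(z.shape)
    c=np.stack([(u-K[0,2])/K[0,0]*z,(v-K[1,2])/K[1,1]*z,z],-1)
    w=(c-t)@R; w[z<=0]=np.nan; return w
def save(p,n): cv2.imwrite(f"pics/{n}.png",cv2.cvtColor(p["img"],cv2.COLOR_RGB2BGR))
E
cat > a.py <<'E'
from h import *
np.set_printoptions(precision=3,suppress=True)
s=telemetry.observe(); print({k:np.round(v,3) for k,v in s.items() if k in("time_s","tcp_pos","tool_rot","contact_force","gripper_width")})
for cam in("top","side"):
    p=grab_frame(cam); save(p,cam+"0"); w=cloud(p)
    for n in("pot_1","riser","tray","dropper_bottle","cuticle_pusher","pen_cup"):
        for m in models.masks_of(p,n):
            q=w[m["pixels"]]; q=q[~np.isnan(q[:,0])]
            if len(q)<5: continue
            px=p["img"][m["pixels"]].mean(0)
            print(cam,n,round(m["score"],2),"px",(np.array(m["bbox"])*[640,400,640,400]).round(),"lo",np.percentile(q,2,0),"hi",np.percentile(q,98,0),"rgb",px.round())
E
python3 a.py
```

```text
{'time_s': np.float64(0.0), 'tcp_pos': array([0.197, 0.645, 0.403]), 'tool_rot': array([[-0.956,  0.292, -0.001],
       [ 0.292,  0.956, -0.002],
       [ 0.   , -0.002, -1.   ]]), 'contact_force': array([0.447, 0.387, 0.002]), 'gripper_width': np.float64(0.088)}
top pot_1 0.93 px [170. 300. 206. 333.] lo [0.193 0.256 0.013] hi [0.251 0.314 0.066] rgb [ 75.  40. 101.]
top pot_1 0.89 px [294. 204. 320. 234.] lo [ 0.41  -0.012  0.017] hi [0.468 0.044 0.065] rgb [116.  84.  56.]
top pot_1 0.65 px [168. 242. 201. 273.] lo [0.318 0.271 0.013] hi [0.375 0.33  0.066] rgb [98. 73. 50.]
top pot_1 0.56 px [228. 214. 255. 243.] lo [0.385 0.139 0.018] hi [0.442 0.198 0.065] rgb [106.  76.  50.]
top riser 0.6 px [339. 101. 460. 214.] lo [ 0.47  -0.303  0.031] hi [ 0.695 -0.074  0.082] rgb [128. 146. 147.]
top dropper_bottle 0.77 px [419. 146. 442. 166.] lo [ 0.549 -0.266  0.087] hi [ 0.576 -0.242  0.185] rgb [82. 82. 77.]
top cuticle_pusher 0.66 px [305. 121. 309. 161.] lo [ 0.593  0.007 -0.001] hi [0.687 0.018 0.011] rgb [132. 134. 138.]
top pen_cup 0.75 px [281.  58. 307. 111.] lo [0.733 0.017
[... 352 characters left out ...]
0.065] rgb [113. 103.  94.]
side pot_1 0.73 px [284. 197. 304. 232.] lo [ 0.407 -0.019  0.003] hi [0.465 0.038 0.065] rgb [116. 104.  93.]
side pot_1 0.59 px [176. 169. 204. 199.] lo [0.187 0.251 0.003] hi [0.247 0.311 0.064] rgb [ 84.  70. 105.]
side riser 0.88 px [342. 196. 411. 303.] lo [ 0.458 -0.324  0.004] hi [ 0.686 -0.088  0.082] rgb [137. 154. 158.]
side tray 0.92 px [282. 146. 351. 178.] lo [0.518 0.138 0.002] hi [0.712 0.327 0.019] rgb [ 85. 106.  94.]
side dropper_bottle 0.93 px [383. 220. 400. 265.] lo [ 0.547 -0.277  0.079] hi [ 0.587 -0.217  0.185] rgb [102. 105. 103.]
side pen_cup 0.62 px [373. 142. 398. 189.] lo [0.731 0.013 0.001] hi [0.792 0.106 0.139] rgb [110. 120. 122.]
```

View pics/top0.png

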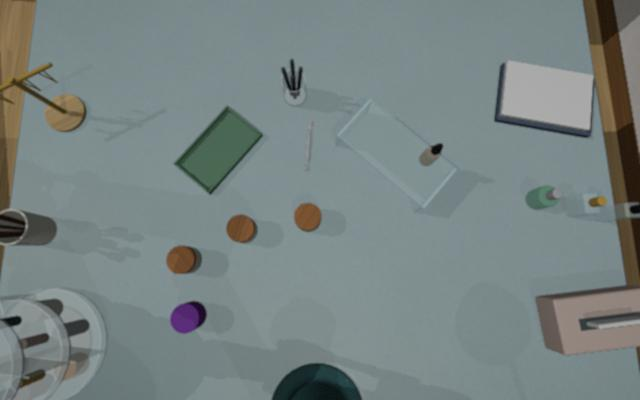

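```bash
cat > b.py <<'E'
from h import *
np.set_printoptions(precision=3,suppress=True)
p=grab_frame("top"); q=grab_frame("side")
W=np.concatenate([cloud(p).reshape(-1,3),cloud(q).reshape(-1,3)]); C=np.concatenate([p["img"].reshape(-1,3),q["img"].reshape(-1,3)]).astype(int)
x,y,z=W.T
for nm,sel in (("tray",(z>.012)&(z<.024)&(x>.48)&(x<.75)&(y>.1)&(y<.36)),("riser",(z>.075)&(z<.084)&(x>.42)&(x<.74)&(y>-.36)&(y<-.05)),("pusher",(z>.004)&(z<.012)&(x>.5)&(x<.75)&(y>-.05)&(y<.1))):
    r=cv2.minAreaRect(W[sel][:,:2].astype(np.float32)); print(nm,sel.sum(),np.round(r[0],3),np.round(r[1],3),r[2]); print(cv2.boxPoints(r))
for c in ((.346,.3),(.414,.168),(.439,.016)):
    s=(z>.059)&(z<.068)&(np.hypot(x-c[0],y-c[1])<.05); print("pot",s.sum(),cv2.minEnclosingCircle(W[s][:,:2].astype(np.float32)),W[s].mean(0))
E
python3 b.py
```

```text
tray 1146 [0.616 0.234] [0.132 0.201] 49.36563491821289
[[0.497 0.249]
 [0.649 0.118]
 [0.735 0.219]
 [0.583 0.35 ]]
riser 8912 [ 0.583 -0.194] [0.267 0.123] 47.49881362915039
[[ 0.447 -0.251]
 [ 0.538 -0.334]
 [ 0.719 -0.137]
 [ 0.628 -0.054]]
pusher 427 [0.624 0.026] [0.249 0.148] 0.7634120583534241
[[ 0.499  0.099]
 [ 0.501 -0.05 ]
 [ 0.75  -0.046]
 [ 0.748  0.102]]
pot 841 ((0.344990074634552, 0.30042195320129395), 0.03395833447575569) [0.346 0.301 0.063]
pot 834 ((0.41433119773864746, 0.16819864511489868), 0.034012459218502045) [0.414 0.169 0.062]
pot 887 ((0.43859854340553284, 0.013937816023826599), 0.03439338877797127) [0.439 0.014 0.062]
```

The picture shows three wood-lidded pots at px (181,260), (241,228) and (307,217). The purple look-alike is at (187,317), the tray at (220,150), the riser at (398,152) and the pusher at (309,146). The network finds agree. I'll use one hand heading, about 48°, because it suits both the tray and the riser front.

Emit:
step_arm:
  steps:
    - {"x": 0.4, "y": -0.95, "z": -0.2, "wz": -0.45}
    - {"x": 0.4, "y": -0.95, "z": -0.2, "wz": -0.45}
    - {"x": 0.4, "y": -0.95, "z": -0.2, "wz": -0.45}
    - {"x": 0.4, "y": -0.95, "z": -0.2, "wz": -0.45}
    - {"x": 0.4, "y": -0.95, "z": -0.2, "wz": -0.45}
    - {"x": 0.4, "y": -0.95, "z": -0.2, "wz": -0.45}
    - {"x": 0.4, "y": -0.95, "z": -0.2, "wz": -0.45}
    - {"x": 0.4, "y": -0.95, "z": -0.2, "wz": -0.45}
    - {"x": 0.4, "y": -0.95, "z": -0.2, "wz": -0.45}
    - {"x": 0.4, "y": -0.95, "z": -0.2, "wz": -0.45}
  fingers: 1
  grip_force: 15

```text
validation failed for argument at $.st...
```

Emit:
step_arm:
  steps:
    - {"x": 0.4, "y": -0.95, "z": -0.2, "wx": 0, "wy": 0, "wz": -0.45}
    - {"x": 0.4, "y": -0.95, "z": -0.2, "wx": 0, "wy": 0, "wz": -0.45}
    - {"x": 0.4, "y": -0.95, "z": -0.2, "wx": 0, "wy": 0, "wz": -0.45}
    - {"x": 0.4, "y": -0.95, "z": -0.2, "wx": 0, "wy": 0, "wz": -0.45}
    - {"x": 0.4, "y": -0.95, "z": -0.2, "wx": 0, "wy": 0, "wz": -0.45}
    - {"x": 0.4, "y": -0.95, "z": -0.2, "wx": 0, "wy": 0, "wz": -0.45}
    - {"x": 0.4, "y": -0.95, "z": -0.2, "wx": 0, "wy": 0, "wz": -0.45}
    - {"x": 0.4, "y": -0.95, "z": -0.2, "wx": 0, "wy": 0, "wz": -0.45}
    - {"x": 0.4, "y": -0.95, "z": -0.2, "wx": 0, "wy": 0, "wz": -0.45}
    - {"x": 0.4, "y": -0.95, "z": -0.2, "wx": 0, "wy": 0, "wz": -0.45}
  fingers: 1
  grip_force: 15

```text
time_s: 2.05
tcp_pos: [0.3177, 0.3596, 0.3448]
tool_rot: [[-0.733, 0.68, 0.0], [0.68, 0.733, 0.0], [-0.0, 0.001, -1.0]]
contact_force: [-0.3, 0.4, 0.3]
gripper_width: 0.0878
grip_force: 0.0
```

Emit:
step_arm:
  steps:
    - {"x": 0.46, "y": -0.99, "z": -0.9, "wx": 0, "wy": 0, "wz": 0}
    - {"x": 0.46, "y": -0.99, "z": -0.9, "wx": 0, "wy": 0, "wz": 0}
    - {"x": 0, "y": 0, "z": -0.8, "wx": 0, "wy": 0, "wz": 0}
    - {"x": 0, "y": 0, "z": -0.9, "wx": 0, "wy": 0, "wz": 0}
    - {"x": 0, "y": 0, "z": -0.9, "wx": 0, "wy": 0, "wz": 0}
    - {"x": 0, "y": 0, "z": -0.7, "wx": 0, "wy": 0, "wz": 0}
    - {"x": 0, "y": 0, "z": 0, "wx": 0, "wy": 0, "wz": 0}
    - {"x": 0, "y": 0, "z": 0, "wx": 0, "wy": 0, "wz": 0}

```text
time_s: 3.05
tcp_pos: [0.3454, 0.3014, 0.1925]
tool_rot: [[-0.734, 0.679, 0.001], [0.679, 0.734, 0.001], [-0.0, 0.001, -1.0]]
contact_force: [0.2, -0.1, 0.6]
gripper_width: 0.0885
grip_force: 0.0
```

Run:
```python
from h import *
p=grab_frame("wrist"); save(p,"w1")
```

```text
(no output)
```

View pics/w1.png

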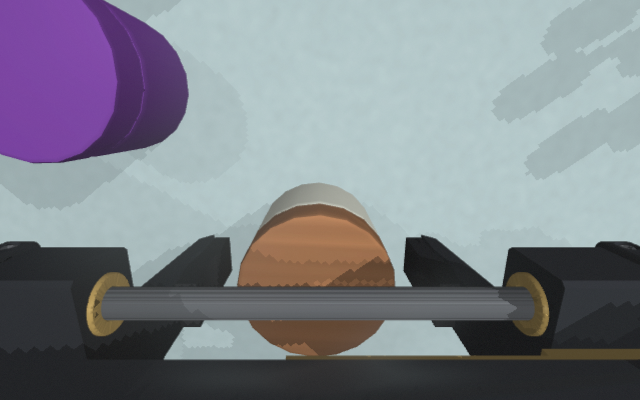

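The wrist picture shows the pot at px 240–395, centred between the fingers at 230 and 405. I'll close, lift and weigh it.

Emit:
step_arm:
  steps:
    - {"x": 0, "y": 0, "z": 0, "wx": 0, "wy": 0, "wz": 0}
    - {"x": 0, "y": 0, "z": 0, "wx": 0, "wy": 0, "wz": 0}
    - {"x": 0, "y": 0, "z": 0, "wx": 0, "wy": 0, "wz": 0}
    - {"x": 0, "y": 0, "z": 0, "wx": 0, "wy": 0, "wz": 0}
    - {"x": 0, "y": 0, "z": 0.6, "wx": 0, "wy": 0, "wz": 0}
    - {"x": 0, "y": 0, "z": 0.8, "wx": 0, "wy": 0, "wz": 0}
    - {"x": 0, "y": 0, "z": 0, "wx": 0, "wy": 0, "wz": 0}
    - {"x": 0, "y": 0, "z": 0, "wx": 0, "wy": 0, "wz": 0}
    - {"x": 0, "y": 0, "z": 0, "wx": 0, "wy": 0, "wz": 0}
  fingers: 0

```text
time_s: 4.22
tcp_pos: [0.3444, 0.3006, 0.2324]
tool_rot: [[-0.734, 0.679, -0.002], [0.679, 0.734, -0.002], [0.0, -0.002, -1.0]]
contact_force: [0.0, 0.2, -2.8]
gripper_width: 0.0632
grip_force: 15.0
```

```bash
cat > f.py <<'E'
from h import *
f=[]
for i in range(5):
    grab_frame("wrist"); s=telemetry.observe(); f.append(s["contact_force"])
f=np.array(f); print("F",f.mean(0).round(2),f[:,2].round(2),"w",round(s["gripper_width"],4),"tcp",np.round(s["tcp_pos"],4),"t",s["time_s"])
E
python3 f.py
```

```text
F [-0.55 -0.12 -2.62] [-3.02 -3.27 -1.68 -2.08 -3.05] w 0.0633 tcp [0.3449 0.301  0.2332] t 4.475
```

Pot A weighs about 2.7 N, so it's full. I'll carry it to the riser front, at left half y=+0.045 in the riser frame.

Emit:
step_arm:
  steps:
    - {"x": 0, "y": 0, "z": 1, "wx": 0, "wy": 0, "wz": 0}
    - {"x": 0, "y": 0, "z": 1, "wx": 0, "wy": 0, "wz": 0}
    - {"x": 0.48, "y": -0.99, "z": 0, "wx": 0, "wy": 0, "wz": 0}
    - {"x": 0.48, "y": -0.99, "z": 0, "wx": 0, "wy": 0, "wz": 0}
    - {"x": 0.48, "y": -0.99, "z": 0, "wx": 0, "wy": 0, "wz": 0}
    - {"x": 0.48, "y": -0.99, "z": 0, "wx": 0, "wy": 0, "wz": 0}
    - {"x": 0.48, "y": -0.99, "z": 0, "wx": 0, "wy": 0, "wz": 0}
    - {"x": 0.48, "y": -0.99, "z": 0, "wx": 0, "wy": 0, "wz": 0}
    - {"x": 0.48, "y": -0.99, "z": 0, "wx": 0, "wy": 0, "wz": 0}
    - {"x": 0.48, "y": -0.99, "z": 0, "wx": 0, "wy": 0, "wz": 0}

```text
time_s: 5.72
tcp_pos: [0.4605, 0.0624, 0.2936]
tool_rot: [[-0.734, 0.679, -0.0], [0.679, 0.734, 0.0], [0.0, -0.0, -1.0]]
contact_force: [0.9, 0.2, -2.4]
gripper_width: 0.0631
grip_force: 15.0
```

Emit:
step_arm:
  steps:
    - {"x": 0.48, "y": -0.99, "z": 0, "wx": 0, "wy": 0, "wz": 0}
    - {"x": 0.48, "y": -0.99, "z": 0, "wx": 0, "wy": 0, "wz": 0}
    - {"x": 0.48, "y": -0.99, "z": 0, "wx": 0, "wy": 0, "wz": 0}
    - {"x": 0.48, "y": -0.99, "z": 0, "wx": 0, "wy": 0, "wz": 0}
    - {"x": 0.48, "y": -0.99, "z": 0, "wx": 0, "wy": 0, "wz": 0}
    - {"x": 0, "y": 0, "z": 0, "wx": 0, "wy": 0, "wz": 0}
    - {"x": 0, "y": 0, "z": -0.8, "wx": 0, "wy": 0, "wz": 0}
    - {"x": 0, "y": 0, "z": -0.8, "wx": 0, "wy": 0, "wz": 0}
    - {"x": 0, "y": 0, "z": -0.8, "wx": 0, "wy": 0, "wz": 0}
    - {"x": 0, "y": 0, "z": 0, "wx": 0, "wy": 0, "wz": 0}

```text
time_s: 6.98
tcp_pos: [0.5304, -0.084, 0.2194]
tool_rot: [[-0.734, 0.679, -0.006], [0.679, 0.734, 0.001], [0.005, -0.003, -1.0]]
contact_force: [-0.5, 0.5, -1.8]
gripper_width: 0.0626
grip_force: 15.0
```

```bash
python3 f.py
python3 - <<'E'
from h import *
np.set_printoptions(precision=3,suppress=True)
for c in("top","side"):
    p=grab_frame(c); save(p,c+"1"); W=cloud(p).reshape(-1,3); x,y,z=W.T
    s=(z>.07)&(z<.084)&(x>.42)&(x<.74)&(y<-.05)&(y>-.36); 
    R=(W[s]-[.583,-.194,0])@np.array([[.737,.677,0],[-.677,.737,0],[0,0,1]])
    s2=(np.abs(R[:,1])<.09)
    print(c,s.sum(),"riser x",np.percentile(R[:,0],[0,1,50,99,100]),"y",np.percentile(R[:,1],[0,1,50,99,100]))
E
```

```text
F [ 0.36 -0.24 -2.81] [-3.33 -2.16 -2.95 -2.83 -2.79] w 0.0628 tcp [ 0.5329 -0.085   0.2231] t 7.225
top 1217 riser x [-0.055 -0.049  0.014  0.059  0.06 ] y [-0.128 -0.127 -0.084  0.019  0.027]
side 3617 riser x [-0.119 -0.081 -0.006  0.059  0.061] y [-0.133 -0.131 -0.02   0.127  0.132]
```

Weight reads 2.8 N and the riser pose is confirmed. I'll set the pot down, release and lift off.

Emit:
step_arm:
  steps:
    - {"x": 0, "y": 0, "z": -0.6, "wx": 0, "wy": 0, "wz": 0}
    - {"x": 0, "y": 0, "z": -0.25, "wx": 0, "wy": 0, "wz": 0}
    - {"x": 0, "y": 0, "z": -0.17, "wx": 0, "wy": 0, "wz": 0}
    - {"x": 0, "y": 0, "z": 0, "wx": 0, "wy": 0, "wz": 0}
    - {"x": 0, "y": 0, "z": 0, "wx": 0, "wy": 0, "wz": 0}

```text
time_s: 7.95
tcp_pos: [0.5319, -0.0851, 0.1912]
tool_rot: [[-0.734, 0.679, -0.001], [0.679, 0.734, 0.0], [0.001, -0.001, -1.0]]
contact_force: [-3.3, -0.6, 4.4]
gripper_width: 0.063
grip_force: 15.0
```

Emit:
step_arm:
  steps:
    - {"x": 0, "y": 0, "z": 0, "wx": 0, "wy": 0, "wz": 0}
    - {"x": 0, "y": 0, "z": 0, "wx": 0, "wy": 0, "wz": 0}
    - {"x": 0, "y": 0, "z": 0, "wx": 0, "wy": 0, "wz": 0}
    - {"x": 0, "y": 0, "z": 0.5, "wx": 0, "wy": 0, "wz": 0}
    - {"x": 0, "y": 0, "z": 0.75, "wx": 0, "wy": 0, "wz": 0}
    - {"x": 0, "y": 0, "z": 0.75, "wx": 0, "wy": 0, "wz": 0}
  fingers: 1

```text
time_s: 8.7
tcp_pos: [0.5324, -0.085, 0.2527]
tool_rot: [[-0.734, 0.679, 0.001], [0.679, 0.734, -0.0], [-0.001, 0.0, -1.0]]
contact_force: [0.4, 0.3, 0.3]
gripper_width: 0.0884
grip_force: 0.0
```

Emit:
step_arm:
  steps:
    - {"x": -0.71, "y": 0.65, "z": 0, "wx": -0.54, "wy": -0.59, "wz": 0}
    - {"x": -0.71, "y": 0.65, "z": 0, "wx": -0.54, "wy": -0.59, "wz": 0}
    - {"x": -0.71, "y": 0.65, "z": 0, "wx": -0.54, "wy": -0.59, "wz": 0}
    - {"x": -0.71, "y": 0.65, "z": 0, "wx": -0.54, "wy": -0.59, "wz": 0}
    - {"x": 0, "y": 0, "z": 0, "wx": -0.54, "wy": -0.59, "wz": 0}
    - {"x": 0, "y": 0, "z": 0, "wx": 0, "wy": 0, "wz": 0}
    - {"x": 0, "y": 0, "z": 0, "wx": 0, "wy": 0, "wz": 0}
  fingers: 0.34

```text
time_s: 9.57
tcp_pos: [0.4475, -0.0071, 0.2519]
tool_rot: [[-0.675, 0.679, 0.287], [0.627, 0.734, -0.262], [-0.389, 0.003, -0.921]]
contact_force: [0.4, -0.1, -0.4]
gripper_width: 0.0299
grip_force: 0.0
```

```bash
cat > v.py <<'E'
import sys
from h import *
np.set_printoptions(precision=3,suppress=True)
M=np.array([[.737,.677,0],[-.677,.737,0],[0,0,1]])
s=telemetry.observe(); T=np.array(s["tcp_pos"]); tip=T+.166*np.array(s["tool_rot"])[:,2]
print("tcp",T,"tip",tip,"tip riser",(tip-[.583,-.194,0])@M,"w",s["gripper_width"],"t",s["time_s"])
for c in("top","side"):
    p=grab_frame(c); save(p,c+sys.argv[1]); w=cloud(p)
    for m in models.masks_of(p,"pot_1"):
        q=w[m["pixels"]]; q=q[(q[:,2]>.055)&(q[:,2]<.068)]
        if len(q)>10:
            e,r=cv2.minEnclosingCircle(q[:,:2].astype(np.float32)); e=np.array([*e,0])
            print(c,round(m["score"],2),e[:2],round(r,3),"riser",((e-[.583,-.194,0])@M)[:2])
E
python3 v.py 2
```

```text
tcp [ 0.447 -0.007  0.252] tip [ 0.495 -0.051  0.099] tip riser [-0.162  0.046  0.099] w 0.02992326021213022 t 9.575
top 0.81 [0.22  0.287] 0.032 riser [-0.593  0.109]
top 0.67 [ 0.532 -0.083] 0.032 riser [-0.113  0.047]
top 0.58 [0.409 0.186] 0.024 riser [-0.385  0.162]
side 0.88 [0.218 0.283] 0.033 riser [-0.592  0.104]
side 0.87 [ 0.528 -0.088] 0.033 riser [-0.113  0.041]
side 0.84 [0.413 0.165] 0.033 riser [-0.368  0.15 ]
side 0.64 [0.437 0.008] 0.031 riser [-0.245  0.05 ]
```

Emit:
step_arm:
  steps:
    - {"x": 0, "y": 0, "z": -0.8, "wx": 0, "wy": 0, "wz": 0}
    - {"x": 0, "y": 0, "z": -0.8, "wx": 0, "wy": 0, "wz": 0}
    - {"x": 0, "y": 0, "z": -0.67, "wx": 0, "wy": 0, "wz": 0}
    - {"x": 0, "y": 0, "z": 0, "wx": 0, "wy": 0, "wz": 0}
    - {"x": 0.27, "y": -0.25, "z": 0, "wx": 0, "wy": 0, "wz": 0}
    - {"x": 0.27, "y": -0.25, "z": 0, "wx": 0, "wy": 0, "wz": 0}
    - {"x": 0.27, "y": -0.25, "z": 0, "wx": 0, "wy": 0, "wz": 0}
    - {"x": 0.27, "y": -0.25, "z": 0, "wx": 0, "wy": 0, "wz": 0}
    - {"x": 0.27, "y": -0.25, "z": 0, "wx": 0, "wy": 0, "wz": 0}

```text
time_s: 10.9
tcp_pos: [0.4882, -0.0451, 0.1833]
tool_rot: [[-0.675, 0.679, 0.288], [0.626, 0.734, -0.263], [-0.39, 0.003, -0.921]]
contact_force: [-2.0, 1.7, 2.7]
gripper_width: 0.0301
grip_force: 1.2
```

```bash
python3 v.py 3
```

```text
tcp [ 0.488 -0.045  0.183] tip [ 0.536 -0.089  0.03 ] tip riser [-0.106  0.046  0.03 ] w 0.03006050764828354 t 10.9
top 0.96 [0.22  0.287] 0.032 riser [-0.593  0.109]
top 0.78 [0.416 0.17 ] 0.032 riser [-0.37   0.155]
top 0.56 [ 0.562 -0.111] 0.032 riser [-0.072  0.047]
top 0.42 [0.422 0.008] 0.023 riser [-0.255  0.04 ]
side 0.92 [0.413 0.168] 0.033 riser [-0.37   0.152]
side 0.83 [0.216 0.282] 0.035 riser [-0.593  0.103]
side 0.81 [0.438 0.011] 0.034 riser [-0.246  0.053]
side 0.74 [ 0.56  -0.115] 0.033 riser [-0.071  0.042]
```

View pics/side3.png

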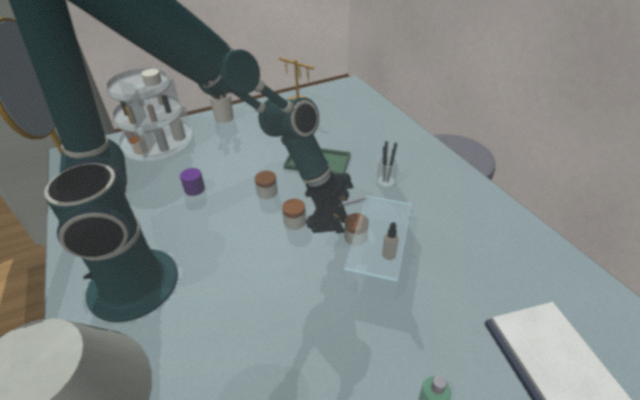

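The side picture shows the pot at px (356,228) sliding upright under the riser's front edge, pushed by the tilted fingers. I'll finish with another 50 mm.

Emit:
step_arm:
  steps:
    - {"x": 0.25, "y": -0.23, "z": 0, "wx": 0, "wy": 0, "wz": 0}
    - {"x": 0.25, "y": -0.23, "z": 0, "wx": 0, "wy": 0, "wz": 0}
    - {"x": 0.25, "y": -0.23, "z": 0, "wx": 0, "wy": 0, "wz": 0}
    - {"x": 0.2, "y": -0.18, "z": 0, "wx": 0, "wy": 0, "wz": 0}
    - {"x": 0.15, "y": -0.14, "z": 0, "wx": 0, "wy": 0, "wz": 0}
    - {"x": 0.13, "y": -0.12, "z": 0, "wx": 0, "wy": 0, "wz": 0}
    - {"x": 0, "y": 0, "z": 0, "wx": 0, "wy": 0, "wz": 0}

```text
time_s: 11.98
tcp_pos: [0.5248, -0.0787, 0.1832]
tool_rot: [[-0.675, 0.679, 0.288], [0.626, 0.734, -0.263], [-0.39, 0.002, -0.921]]
contact_force: [0.7, 0.0, 1.2]
gripper_width: 0.0299
grip_force: 0.1
```

```bash
python3 v.py 4; python3 b.py | grep -A4 riser
```

```text
tcp [ 0.525 -0.079  0.183] tip [ 0.573 -0.122  0.03 ] tip riser [-0.056  0.046  0.03 ] w 0.029866405849460084 t 11.975
top 0.95 [0.22  0.287] 0.032 riser [-0.593  0.108]
top 0.77 [0.415 0.17 ] 0.032 riser [-0.37   0.155]
top 0.56 [0.454 0.004] 0.011 riser [-0.229  0.058]
side 0.97 [0.412 0.167] 0.034 riser [-0.371  0.151]
side 0.92 [0.218 0.283] 0.033 riser [-0.592  0.104]
side 0.59 [0.438 0.012] 0.033 riser [-0.246  0.053]
riser 8090 [ 0.563 -0.175] [0.266 0.176] 47.5998649597168
[[ 0.408 -0.214]
 [ 0.539 -0.333]
 [ 0.718 -0.136]
 [ 0.588 -0.018]]b.py:9: RuntimeWarning: Mean of empty slice.
  s=(z>.059)&(z<.068)&(np.hypot(x-c[0],y-c[1])<.05); print("pot",s.sum(),cv2.minEnclosingCircle(W[s][:,:2].astype(np.float32)),W[s].mean(0))
  ret = um.true_divide(
```

Pot A is in, at about x -0.022 in the riser frame, and the riser hasn't moved. I'll back out and go to pot C.

Emit:
step_arm:
  steps:
    - {"x": -0.7, "y": 0.65, "z": 0, "wx": 0, "wy": 0, "wz": 0}
    - {"x": -0.7, "y": 0.65, "z": 0, "wx": 0, "wy": 0, "wz": 0}
    - {"x": 0, "y": 0, "z": 0.9, "wx": 0, "wy": 0, "wz": 0}
    - {"x": 0, "y": 0, "z": 0.9, "wx": 0.54, "wy": 0.59, "wz": 0}
    - {"x": 0, "y": 0, "z": 0.9, "wx": 0.54, "wy": 0.59, "wz": 0}
    - {"x": -0.74, "y": 0.89, "z": 0, "wx": 0.54, "wy": 0.59, "wz": 0}
    - {"x": -0.74, "y": 0.89, "z": 0, "wx": 0.54, "wy": 0.59, "wz": 0}
    - {"x": 0, "y": 0, "z": 0, "wx": 0.54, "wy": 0.59, "wz": 0}
    - {"x": 0, "y": 0, "z": 0, "wx": 0, "wy": 0, "wz": 0}
  fingers: 1

```text
time_s: 13.4
tcp_pos: [0.4382, 0.014, 0.2642]
tool_rot: [[-0.734, 0.679, 0.001], [0.679, 0.734, -0.0], [-0.001, 0.0, -1.0]]
contact_force: [-0.2, -0.9, 0.4]
gripper_width: 0.0885
grip_force: 0.0
```

```bash
python3 v.py 5; python3 b.py 2>/dev/null| grep -A4 riser
```

```text
tcp [0.438 0.014 0.264] tip [0.438 0.014 0.098] tip riser [-0.247  0.055  0.098] w 0.08850030416941015 t 13.4
top 0.86 [0.22  0.286] 0.032 riser [-0.593  0.108]
top 0.85 [0.415 0.17 ] 0.032 riser [-0.37   0.155]
top 0.38 [0.416 0.032] 0.01 riser [-0.276  0.053]
side 0.87 [0.217 0.284] 0.034 riser [-0.593  0.105]
side 0.83 [0.439 0.012] 0.033 riser [-0.246  0.054]
riser 8920 [ 0.582 -0.193] [0.267 0.123] 47.554473876953125
[[ 0.447 -0.25 ]
 [ 0.538 -0.333]
 [ 0.718 -0.136]
 [ 0.627 -0.053]]
```

View pics/top5.png

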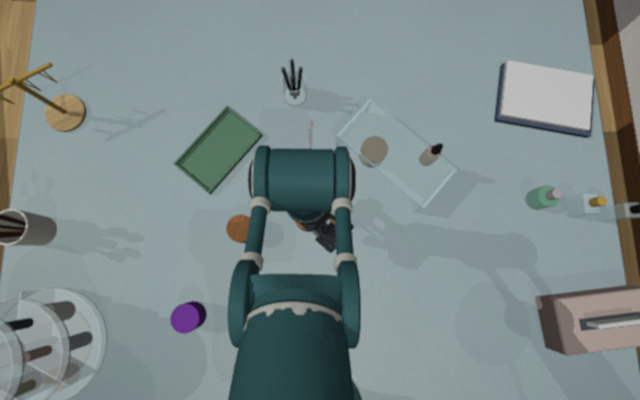

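The picture shows pot A wholly under the riser at px (374,151). The riser is unmoved and the hand is over pot C. I'll go down to grasp it.

Emit:
step_arm:
  steps:
    - {"x": 0, "y": 0, "z": -0.8, "wx": 0, "wy": 0, "wz": 0}
    - {"x": 0, "y": 0, "z": -0.8, "wx": 0, "wy": 0, "wz": 0}
    - {"x": 0, "y": 0, "z": -0.8, "wx": 0, "wy": 0, "wz": 0}
    - {"x": 0, "y": 0, "z": 0, "wx": 0, "wy": 0, "wz": 0}

```text
time_s: 14.2
tcp_pos: [0.4367, 0.014, 0.1903]
tool_rot: [[-0.734, 0.679, -0.004], [0.679, 0.734, -0.0], [0.003, -0.003, -1.0]]
contact_force: [-0.3, 0.2, 0.4]
gripper_width: 0.0878
grip_force: 0.0
```

Emit:
step_arm:
  steps:
    - {"x": 0, "y": 0, "z": 0, "wx": 0, "wy": 0, "wz": 0}
    - {"x": 0, "y": 0, "z": 0, "wx": 0, "wy": 0, "wz": 0}
    - {"x": 0, "y": 0, "z": 0, "wx": 0, "wy": 0, "wz": 0}
    - {"x": 0, "y": 0, "z": 0, "wx": 0, "wy": 0, "wz": 0}
    - {"x": 0, "y": 0, "z": 0.6, "wx": 0, "wy": 0, "wz": 0}
    - {"x": 0, "y": 0, "z": 0.8, "wx": 0, "wy": 0, "wz": 0}
    - {"x": 0, "y": 0, "z": 0, "wx": 0, "wy": 0, "wz": 0}
    - {"x": 0, "y": 0, "z": 0, "wx": 0, "wy": 0, "wz": 0}
    - {"x": 0, "y": 0, "z": 0, "wx": 0, "wy": 0, "wz": 0}
  fingers: 0

```text
time_s: 15.32
tcp_pos: [0.4372, 0.014, 0.2328]
tool_rot: [[-0.734, 0.679, -0.002], [0.679, 0.734, 0.0], [0.002, -0.002, -1.0]]
contact_force: [-0.0, -0.0, -2.1]
gripper_width: 0.0632
grip_force: 15.1
```

```bash
python3 f.py
```

```text
F [ 0.17  0.06 -2.7 ] [-2.71 -2.89 -1.41 -3.48 -2.97] w 0.0629 tcp [0.4378 0.014  0.2335] t 15.575
```

Pot C is also full at about 2.8 N, so pot B must be the empty one. I'll place C in front of the riser at (-0.102, -0.03) in the riser frame.

Emit:
step_arm:
  steps:
    - {"x": 0.275, "y": -0.89, "z": 0, "wx": 0, "wy": 0, "wz": 0}
    - {"x": 0.275, "y": -0.89, "z": 0, "wx": 0, "wy": 0, "wz": 0}
    - {"x": 0.275, "y": -0.89, "z": 0, "wx": 0, "wy": 0, "wz": 0}
    - {"x": 0.275, "y": -0.89, "z": 0, "wx": 0, "wy": 0, "wz": 0}
    - {"x": 0.275, "y": -0.89, "z": 0, "wx": 0, "wy": 0, "wz": 0}
    - {"x": 0.275, "y": -0.89, "z": 0, "wx": 0, "wy": 0, "wz": 0}
    - {"x": 0, "y": 0, "z": -0.7, "wx": 0, "wy": 0, "wz": 0}
    - {"x": 0, "y": 0, "z": -0.35, "wx": 0, "wy": 0, "wz": 0}
    - {"x": 0, "y": 0, "z": -0.2, "wx": 0, "wy": 0, "wz": 0}
    - {"x": 0, "y": 0, "z": -0.17, "wx": 0, "wy": 0, "wz": 0}

```text
time_s: 16.82
tcp_pos: [0.4875, -0.146, 0.1922]
tool_rot: [[-0.734, 0.679, -0.001], [0.679, 0.734, 0.0], [0.001, -0.001, -1.0]]
contact_force: [-8.7, 0.7, 21.2]
gripper_width: 0.0631
grip_force: 14.8
```

Emit:
step_arm:
  steps:
    - {"x": 0, "y": 0, "z": 0, "wx": 0, "wy": 0, "wz": 0}
    - {"x": 0, "y": 0, "z": 0, "wx": 0, "wy": 0, "wz": 0}

```text
time_s: 17.08
tcp_pos: [0.4877, -0.146, 0.1922]
tool_rot: [[-0.734, 0.679, 0.0], [0.679, 0.734, -0.0], [-0.0, 0.0, -1.0]]
contact_force: [-2.5, 1.8, 4.6]
gripper_width: 0.0632
grip_force: 15.1
```

Emit:
step_arm:
  steps:
    - {"x": 0, "y": 0, "z": 0, "wx": 0, "wy": 0, "wz": 0}
    - {"x": 0, "y": 0, "z": 0, "wx": 0, "wy": 0, "wz": 0}
    - {"x": 0, "y": 0, "z": 0, "wx": 0, "wy": 0, "wz": 0}
    - {"x": 0, "y": 0, "z": 0.5, "wx": 0, "wy": 0, "wz": 0}
    - {"x": 0, "y": 0, "z": 0.75, "wx": 0, "wy": 0, "wz": 0}
    - {"x": 0, "y": 0, "z": 0.75, "wx": 0, "wy": 0, "wz": 0}
  fingers: 1

```text
time_s: 17.82
tcp_pos: [0.4877, -0.1463, 0.2529]
tool_rot: [[-0.734, 0.679, 0.001], [0.679, 0.734, -0.0], [-0.001, 0.0, -1.0]]
contact_force: [0.7, -0.5, -0.5]
gripper_width: 0.0885
grip_force: 0.0
```

Emit:
step_arm:
  steps:
    - {"x": -0.57, "y": 0.53, "z": 0, "wx": -0.51, "wy": -0.55, "wz": 0}
    - {"x": -0.57, "y": 0.53, "z": 0, "wx": -0.51, "wy": -0.55, "wz": 0}
    - {"x": -0.57, "y": 0.53, "z": 0, "wx": -0.51, "wy": -0.55, "wz": 0}
    - {"x": -0.57, "y": 0.53, "z": 0, "wx": -0.51, "wy": -0.55, "wz": 0}
    - {"x": 0, "y": 0, "z": 0, "wx": 0, "wy": 0, "wz": 0}
    - {"x": 0, "y": 0, "z": 0, "wx": 0, "wy": 0, "wz": 0}
  fingers: 0.34

```text
time_s: 18.58
tcp_pos: [0.42, -0.0829, 0.2525]
tool_rot: [[-0.701, 0.679, 0.218], [0.649, 0.734, -0.201], [-0.296, 0.001, -0.955]]
contact_force: [-0.1, -0.6, -0.7]
gripper_width: 0.0312
grip_force: 0.0
```

```bash
python3 v.py 6
```

```text
tcp [ 0.42  -0.083  0.252] tip [ 0.456 -0.116  0.094] tip riser [-0.146 -0.029  0.094] w 0.03121174171123403 t 18.575
top 0.95 [0.22  0.287] 0.032 riser [-0.593  0.109]
side 0.75 [0.413 0.166] 0.033 riser [-0.369  0.15 ]
side 0.71 [ 0.486 -0.148] 0.032 riser [-0.103 -0.032]
side 0.71 [0.219 0.282] 0.033 riser [-0.59   0.104]
```

Emit:
step_arm:
  steps:
    - {"x": -0.1, "y": 0.09, "z": -0.8, "wx": 0, "wy": 0, "wz": 0}
    - {"x": 0, "y": 0, "z": -0.8, "wx": 0, "wy": 0, "wz": 0}
    - {"x": 0, "y": 0, "z": -0.8, "wx": 0, "wy": 0, "wz": 0}
    - {"x": 0, "y": 0, "z": 0, "wx": 0, "wy": 0, "wz": 0}
    - {"x": 0.29, "y": -0.27, "z": 0, "wx": 0, "wy": 0, "wz": 0}
    - {"x": 0.29, "y": -0.27, "z": 0, "wx": 0, "wy": 0, "wz": 0}
    - {"x": 0.29, "y": -0.27, "z": 0, "wx": 0, "wy": 0, "wz": 0}
    - {"x": 0.29, "y": -0.27, "z": 0, "wx": 0, "wy": 0, "wz": 0}

```text
time_s: 19.77
tcp_pos: [0.4519, -0.1131, 0.18]
tool_rot: [[-0.701, 0.68, 0.218], [0.649, 0.734, -0.201], [-0.296, 0.0, -0.955]]
contact_force: [-2.0, 0.8, 1.7]
gripper_width: 0.03
grip_force: 1.2
```

```bash
python3 v.py 7; python3 b.py 2>/dev/null| grep -A4 riser
```

```text
tcp [ 0.452 -0.113  0.18 ] tip [ 0.488 -0.147  0.021] tip riser [-0.102 -0.029  0.021] w 0.030027317423622336 t 19.775
top 0.95 [0.416 0.171] 0.032 riser [-0.37   0.156]
top 0.61 [ 0.525 -0.156] 0.015 riser [-0.069 -0.011]
side 0.96 [0.218 0.283] 0.033 riser [-0.592  0.105]
side 0.67 [ 0.509 -0.17 ] 0.033 riser [-0.07  -0.033]
side 0.56 [0.413 0.168] 0.034 riser [-0.37   0.152]
riser 8790 [ 0.556 -0.169] [0.267 0.194] 47.64103317260742
[[ 0.394 -0.202]
 [ 0.538 -0.333]
 [ 0.718 -0.136]
 [ 0.574 -0.005]]
```

Emit:
step_arm:
  steps:
    - {"x": 0.27, "y": -0.25, "z": 0, "wx": 0, "wy": 0, "wz": 0}
    - {"x": 0.27, "y": -0.25, "z": 0, "wx": 0, "wy": 0, "wz": 0}
    - {"x": 0.25, "y": -0.23, "z": 0, "wx": 0, "wy": 0, "wz": 0}
    - {"x": 0.2, "y": -0.18, "z": 0, "wx": 0, "wy": 0, "wz": 0}
    - {"x": 0.14, "y": -0.13, "z": 0, "wx": 0, "wy": 0, "wz": 0}
    - {"x": 0, "y": 0, "z": 0, "wx": 0, "wy": 0, "wz": 0}

```text
time_s: 20.82
tcp_pos: [0.4853, -0.1439, 0.1796]
tool_rot: [[-0.701, 0.68, 0.217], [0.649, 0.734, -0.201], [-0.296, 0.0, -0.955]]
contact_force: [-0.8, 0.3, -0.4]
gripper_width: 0.0298
grip_force: 0.0
```

Emit:
step_arm:
  steps:
    - {"x": -0.7, "y": 0.65, "z": 0, "wx": 0, "wy": 0, "wz": 0}
    - {"x": -0.7, "y": 0.65, "z": 0, "wx": 0, "wy": 0, "wz": 0}
    - {"x": 0, "y": 0, "z": 1, "wx": 0, "wy": 0, "wz": 0}
    - {"x": 0, "y": 0.5, "z": 1, "wx": 0.51, "wy": 0.55, "wz": 0}
    - {"x": 0, "y": 1, "z": 0.8, "wx": 0.51, "wy": 0.55, "wz": 0}
    - {"x": 0, "y": 1, "z": 0.3, "wx": 0.51, "wy": 0.55, "wz": 0}
    - {"x": 0, "y": 1, "z": 0, "wx": 0.51, "wy": 0.55, "wz": 0}
    - {"x": 0, "y": 1, "z": 0, "wx": 0, "wy": 0, "wz": 0}
    - {"x": 0, "y": 1, "z": 0, "wx": 0, "wy": 0, "wz": 0}
    - {"x": 0, "y": 0, "z": 0, "wx": 0, "wy": 0, "wz": 0}
  fingers: 1

```text
time_s: 22.08
tcp_pos: [0.4428, 0.0617, 0.2727]
tool_rot: [[-0.736, 0.677, 0.001], [0.677, 0.736, 0.0], [-0.001, 0.001, -1.0]]
contact_force: [-0.5, -0.6, 0.1]
gripper_width: 0.0881
grip_force: 0.0
```

```bash
python3 v.py 8; python3 b.py 2>/dev/null| grep -v pusher
python3 - <<'E'
from h import *
a=cv2.imread("pics/top8.png")[80:260,150:480]; b=cv2.imread("pics/side8.png")[120:320,160:460]
cv2.imwrite("pics/c8.png",np.vstack([cv2.resize(a,(528,288)),cv2.resize(b,(528,312))]))
E
```

```text
tcp [0.443 0.062 0.273] tip [0.443 0.062 0.107] tip riser [-0.276  0.094  0.107] w 0.08805386030155701 t 22.075
top 0.93 [0.415 0.17 ] 0.032 riser [-0.37   0.155]
top 0.86 [0.22  0.288] 0.032 riser [-0.594  0.109]
side 0.96 [0.217 0.283] 0.033 riser [-0.592  0.104]
side 0.56 [0.4   0.158] 0.028 riser [-0.373  0.135]
tray 830 [0.617 0.235] [0.128 0.2  ] 49.30805969238281
[[0.499 0.252]
 [0.651 0.121]
 [0.734 0.218]
 [0.582 0.349]]
riser 8904 [ 0.583 -0.193] [0.266 0.123] 47.76535415649414
[[ 0.448 -0.251]
 [ 0.539 -0.333]
 [ 0.718 -0.136]
 [ 0.627 -0.054]]
[[ 0.505  0.096]
 [ 0.508 -0.052]
 [ 0.751 -0.047]
 [ 0.747  0.101]]
pot 0 ((0.0, 0.0), 0.0) [nan nan nan]
pot 601 ((0.41460981965065, 0.16655956208705902), 0.033706411719322205) [0.413 0.168 0.063]
pot 0 ((0.0, 0.0), 0.0) [nan nan nan]
```

View pics/c8.png

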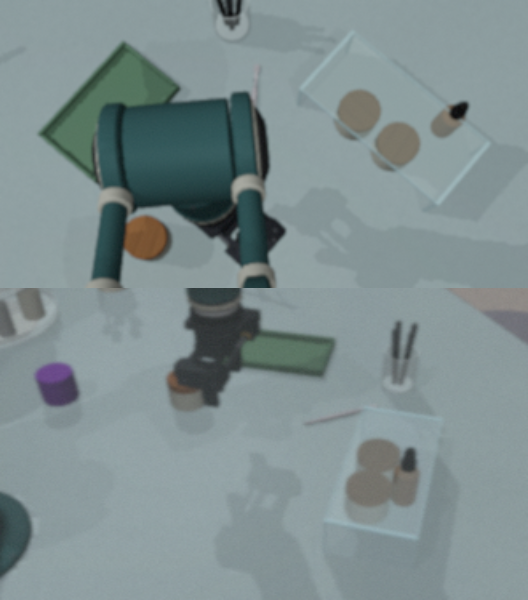

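Both full pots stand under the riser, at crop px (358,112) and (398,143), and nothing else has moved. Pot B is next.

Emit:
step_arm:
  steps:
    - {"x": -0.24, "y": 0.89, "z": 0, "wx": 0, "wy": 0, "wz": 0}
    - {"x": -0.24, "y": 0.89, "z": 0, "wx": 0, "wy": 0, "wz": 0}
    - {"x": -0.24, "y": 0.89, "z": 0, "wx": 0, "wy": 0, "wz": 0}
    - {"x": -0.24, "y": 0.89, "z": 0, "wx": 0, "wy": 0, "wz": 0}
    - {"x": 0, "y": 0, "z": 0, "wx": 0, "wy": 0, "wz": 0}
    - {"x": 0, "y": 0, "z": -0.9, "wx": 0, "wy": 0, "wz": 0}
    - {"x": 0, "y": 0, "z": -0.9, "wx": 0, "wy": 0, "wz": 0}
    - {"x": 0, "y": 0, "z": -0.9, "wx": 0, "wy": 0, "wz": 0}
    - {"x": 0, "y": 0, "z": 0, "wx": 0, "wy": 0, "wz": 0}

```text
time_s: 23.5
tcp_pos: [0.413, 0.1658, 0.1895]
tool_rot: [[-0.733, 0.68, -0.005], [0.68, 0.733, -0.002], [0.002, -0.005, -1.0]]
contact_force: [0.5, -0.5, 0.8]
gripper_width: 0.088
grip_force: 0.0
```

Emit:
step_arm:
  steps:
    - {"x": 0, "y": 0, "z": 0, "wx": 0, "wy": 0, "wz": 0}
    - {"x": 0, "y": 0, "z": 0, "wx": 0, "wy": 0, "wz": 0}
    - {"x": 0, "y": 0, "z": 0, "wx": 0, "wy": 0, "wz": 0}
    - {"x": 0, "y": 0, "z": 0, "wx": 0, "wy": 0, "wz": 0}
    - {"x": 0, "y": 0, "z": 0.6, "wx": 0, "wy": 0, "wz": 0}
    - {"x": 0, "y": 0, "z": 0.8, "wx": 0, "wy": 0, "wz": 0}
    - {"x": 0, "y": 0, "z": 0, "wx": 0, "wy": 0, "wz": 0}
    - {"x": 0, "y": 0, "z": 0, "wx": 0, "wy": 0, "wz": 0}
    - {"x": 0, "y": 0, "z": 0, "wx": 0, "wy": 0, "wz": 0}
  fingers: 0

```text
time_s: 24.62
tcp_pos: [0.4133, 0.1671, 0.2322]
tool_rot: [[-0.734, 0.679, -0.002], [0.679, 0.734, -0.001], [0.001, -0.002, -1.0]]
contact_force: [-0.7, -0.5, -1.1]
gripper_width: 0.0624
grip_force: 14.6
```

```bash
python3 f.py
```

```text
F [ 0.13  0.12 -1.13] [-1.24 -1.65 -1.62 -0.54 -0.59] w 0.0629 tcp [0.4138 0.1672 0.2329] t 24.875
```

Pot B reads about 1 N, so it's empty. It goes to the tray centre.

Emit:
step_arm:
  steps:
    - {"x": 0.5, "y": 0.16, "z": 0.3, "wx": 0, "wy": 0, "wz": 0}
    - {"x": 0.96, "y": 0.32, "z": 0, "wx": 0, "wy": 0, "wz": 0}
    - {"x": 0.96, "y": 0.32, "z": 0, "wx": 0, "wy": 0, "wz": 0}
    - {"x": 0.96, "y": 0.32, "z": 0, "wx": 0, "wy": 0, "wz": 0}
    - {"x": 0.96, "y": 0.32, "z": 0, "wx": 0, "wy": 0, "wz": 0}
    - {"x": 0.96, "y": 0.32, "z": 0, "wx": 0, "wy": 0, "wz": 0}
    - {"x": 0.96, "y": 0.32, "z": 0, "wx": 0, "wy": 0, "wz": 0}
    - {"x": 0.46, "y": 0.14, "z": 0, "wx": 0, "wy": 0, "wz": 0}
    - {"x": 0, "y": 0, "z": -0.4, "wx": 0, "wy": 0, "wz": 0}
    - {"x": 0, "y": 0, "z": 0, "wx": 0, "wy": 0, "wz": 0}

```text
time_s: 26.12
tcp_pos: [0.614, 0.2333, 0.2282]
tool_rot: [[-0.734, 0.679, -0.004], [0.679, 0.734, -0.001], [0.002, -0.004, -1.0]]
contact_force: [0.3, -0.3, -1.3]
gripper_width: 0.0623
grip_force: 14.6
```

Emit:
step_arm:
  steps:
    - {"x": 0, "y": 0, "z": -0.5, "wx": 0, "wy": 0, "wz": 0}
    - {"x": 0, "y": 0, "z": -0.25, "wx": 0, "wy": 0, "wz": 0}
    - {"x": 0, "y": 0, "z": -0.15, "wx": 0, "wy": 0, "wz": 0}
    - {"x": 0, "y": 0, "z": -0.1, "wx": 0, "wy": 0, "wz": 0}
    - {"x": 0, "y": 0, "z": 0, "wx": 0, "wy": 0, "wz": 0}
    - {"x": 0, "y": 0, "z": 0, "wx": 0, "wy": 0, "wz": 0}

```text
time_s: 26.88
tcp_pos: [0.6158, 0.234, 0.2008]
tool_rot: [[-0.734, 0.679, 0.001], [0.679, 0.734, 0.0], [-0.0, 0.001, -1.0]]
contact_force: [0.4, 1.2, -0.4]
gripper_width: 0.0623
grip_force: 14.6
```

```bash
python3 f.py
```

```text
F [ 0.23  0.08 -0.28] [-0.78  0.02 -0.03 -0.35 -0.26] w 0.0624 tcp [0.6157 0.2339 0.2007] t 27.125
```

Emit:
step_arm:
  steps:
    - {"x": 0, "y": 0, "z": -0.04, "wx": 0, "wy": 0, "wz": 0}
    - {"x": 0, "y": 0, "z": 0, "wx": 0, "wy": 0, "wz": 0}

```text
time_s: 27.38
tcp_pos: [0.6158, 0.2339, 0.1997]
tool_rot: [[-0.734, 0.679, 0.0], [0.679, 0.734, 0.0], [-0.0, 0.0, -1.0]]
contact_force: [-0.4, -1.0, 3.1]
gripper_width: 0.0622
grip_force: 14.5
```

Emit:
step_arm:
  steps:
    - {"x": 0, "y": 0, "z": 0, "wx": 0, "wy": 0, "wz": 0}
    - {"x": 0, "y": 0, "z": 0, "wx": 0, "wy": 0, "wz": 0}
    - {"x": 0, "y": 0, "z": 0, "wx": 0, "wy": 0, "wz": 0}
    - {"x": 0, "y": 0, "z": 0.5, "wx": 0, "wy": 0, "wz": 0}
    - {"x": 0, "y": 0, "z": 0.8, "wx": 0, "wy": 0, "wz": 0}
    - {"x": 0, "y": 0, "z": 1, "wx": 0, "wy": 0, "wz": 0}
    - {"x": -1, "y": 0, "z": 1, "wx": 0, "wy": 0, "wz": 0}
    - {"x": -1, "y": 0, "z": 1, "wx": 0, "wy": 0, "wz": 0}
    - {"x": -1, "y": 0, "z": 0, "wx": 0, "wy": 0, "wz": 0}
    - {"x": -1, "y": 0, "z": 0, "wx": 0, "wy": 0, "wz": 0}
  fingers: 1

```text
time_s: 28.62
tcp_pos: [0.495, 0.234, 0.3303]
tool_rot: [[-0.734, 0.679, 0.003], [0.679, 0.734, 0.001], [-0.001, 0.003, -1.0]]
contact_force: [0.4, -0.9, -0.1]
gripper_width: 0.088
grip_force: 0.0
```

Emit:
step_arm:
  steps:
    - {"x": -1, "y": 0, "z": 0, "wx": 0, "wy": 0, "wz": 0}
    - {"x": -1, "y": 0, "z": 0, "wx": 0, "wy": 0, "wz": 0}
    - {"x": 0, "y": 0, "z": 0, "wx": 0, "wy": 0, "wz": 0}

```text
time_s: 29.0
tcp_pos: [0.4342, 0.2338, 0.3291]
tool_rot: [[-0.735, 0.678, 0.001], [0.678, 0.735, 0.0], [-0.0, 0.001, -1.0]]
contact_force: [0.4, 0.2, 0.5]
gripper_width: 0.0878
grip_force: 0.0
```

```bash
python3 v.py 9; python3 b.py 2>/dev/null| grep -A4 -E "tray|riser"; python3 a.py | grep -E "dropper|pusher|pen_cup"
python3 - <<'E'
from h import *
a=cv2.imread("pics/top9.png")[80:260,150:480]; b=cv2.imread("pics/side9.png")[120:320,160:460]
cv2.imwrite("pics/c9.png",np.vstack([cv2.resize(a,(528,288)),cv2.resize(b,(528,312))]))
E
```

```text
tcp [0.434 0.234 0.329] tip [0.434 0.234 0.163] tip riser [-0.399  0.215  0.163] w 0.08778239815277294 t 29.0
top 0.61 [0.614 0.235] 0.032 riser [-0.267  0.337]
top 0.54 [0.21  0.272] 0.027 riser [-0.591  0.091]
side 0.89 [0.215 0.283] 0.034 riser [-0.594  0.103]
side 0.78 [0.612 0.232] 0.034 riser [-0.267  0.334]
side 0.74 [ 0.496 -0.288] 0.06 riser [-0.    -0.129]
tray 1173 [0.617 0.235] [0.128 0.201] 49.47314453125
[[0.5   0.252]
 [0.652 0.122]
 [0.735 0.219]
 [0.583 0.349]]
riser 8905 [ 0.582 -0.194] [0.269 0.122] 47.46446990966797
[[ 0.446 -0.252]
 [ 0.536 -0.334]
 [ 0.718 -0.137]
 [ 0.628 -0.054]]
top dropper_bottle 0.67 px [424. 144. 442. 165.] lo [ 0.549 -0.268  0.093] hi [ 0.576 -0.242  0.185] rgb [94. 94. 88.]
top cuticle_pusher 0.64 px [174. 109. 265. 194.] lo [0.521 0.146 0.004] hi [0.715 0.331 0.02 ] rgb [73. 99. 82.]
top cuticle_pusher 0.44 px [306. 121. 313. 170.] lo [0.57  0.005 0.002] hi [0.692 0.019 0.01 ] rgb [150. 153. 157.]
side dropper_bottle 0.78 px [384. 220. 402. 262.] lo [ 0.547 -0.277  0.08 ] hi [ 0.612 -0.231  0.185] rgb [102. 103. 100.]
side dropper_bottle 0.56 px [373. 144. 399. 187.] lo [0.73  0.013 0.001] hi [0.851 0.165 0.138] rgb [111. 121. 123.]
side pen_cup 0.59 px [371. 140. 397. 186.] lo [ 0.73   0.013 -0.   ] hi [0.853 0.116 0.14 ] rgb [112. 122. 123.]
```

View pics/c9.png

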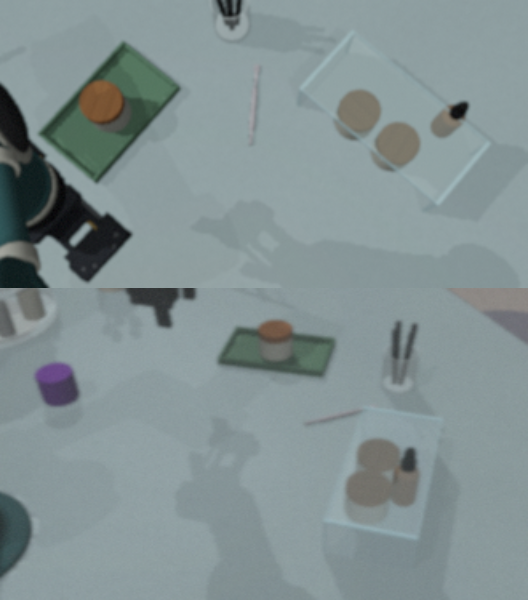

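The crops show pot B upright in the tray and both full pots under the riser at (358,112) and (398,143). As a last check I'll project their lid centres onto the z=0.062 plane.

Run:
```python
from h import *
p=grab_frame("top"); R,_=cv2.Rodrigues(np.array(p["rvec"],float)); t=np.array(p["tvec"],float).ravel()
c=-R.T@t
for px in((374.2,149),(398.8,169.4)):
    r=R.T@np.linalg.solve(p["mtx"],[*px,1]); w=c+r*(.062-c[2])/r[2]; d=w-[.583,-.194,0]
    print(w.round(3),"riser",round(d[0]*.737-d[1]*.677,3),round(d[0]*.677+d[1]*.737,3))
```

```text
[ 0.597 -0.144  0.062] riser -0.023 0.046
[ 0.547 -0.2    0.062] riser -0.023 -0.029
```

```bash
python3 -c "
from workcell import workorder
print(workorder.sign_off())"
```

```text
the job is handed in; nothing more can be done
None
```

I handed the job in at about 29 s: the two full pots are upright under the riser, about 23 mm in front of its centre line (limit 40 mm), and the empty pot is in the tray; the bystanders look unmoved, but sign-off gave no verdict.

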